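# Find the free hatch of the waste box and push it open

### The arm

A 6-joint arm with a two-finger parallel gripper is mounted at the origin on the work surface; the furniture and walls round the work are solid. World frame = base frame: x ahead of the robot, y to its left, z up, the work surface at z = 0. Lengths are in m, angles in degrees, forces in N, time in s.
With the tool pointing down it reaches from about 0.325 to 0.9 m from the base axis. Payload 6.1 kg.
Tool frame: the origin (TCP) lies between the finger pads; the fingertips stand bot.nose_length ahead of it and the grasp point (between the pads) lies 3 mm ahead of it (bot.nose_length is the distance from the TCP to the fingertips, in m); z points along the fingers, y is the line along which they close (so a half turn about z gives the same grasp; the last joint's range is limited). The gripper opens to 85 mm and grips with 20 to 120 N. Pads are 22 mm wide; open, the fingers measure 114 mm over their backs; the gripper's body (76 mm by 85 mm) begins 54 mm behind the grasp point. The pads swing forward as they close: fully open they stand 13 mm farther back than shut.
Start: joints at [-83.256, 12.628, 87.462, -0, 79.91, -7.225], TCP at [0.151, -0.607, 0.253] pointing down, gripper open.
Joint ranges: [-170.65, 170.65], [-52.31, 119.04], [5.05, 147.46], [-71.25, 251.25], [11.57, 151.72], [-153.62, 153.62]. Speed limits (degrees/s): [147.25, 147.25, 172.46, 180, 180, 180].

### API

Orientations are given as a 3x3 rotation matrix whose columns are the frame's x, y, z axes.
In Python, from station import bot, get_image gives the robot as it stands.
- The arm moves only by the tool carry_out, never from a script. Its arguments are lists of equal length, an entry for each row: "gripper": the opening in per cent of the stroke, from 0 (shut) to 100 (fully open); "linear": the shift along the tool's x, y, z in m, a list of three; "roll": the turn about the tool's z in degrees. A call has 1 to 10 rows; each row shifts and turns the commanded pose from where the row before left it, along the tool's axes as they then stand; what a row does not reach is not made up. A row lasts 1/12 s, in which the tool goes at most 41.7 mm and 7.16 degrees, less where a joint would pass 70% of its speed; a pose out of reach is approached as far as the arm can. A call is refused whole if a number of a shift passes 0.0417 or a number of a turn 7.16, either way. A call with a gripper value outside its range is refused whole. The fingers move at their own pace and stop on an object; "newtons" is the grip in N (left out, the last holds). Time passes only in rows, so rows that do not move let the fingers close. It gives the time, the measured TCP pose, the force, the opening and the grip force at its end, in the units of the state.
- bot.read_state(): the state, without advancing time (a new reading comes with each control period).
- get_image(name): name is "scene" or "side" or "wrist"; returns a dict with "img" (480x640x3 uint8, red, green, blue), "depth" (480x640 float32, m along the optical axis (not along the pixel's ray), 0 where there is no reading), "fx", "fy", "cx", "cy" (pixels), "k1" (the pictures are not rectified: a ray, as slopes to the right and down, at radius r is drawn at 1 + k1 r^2 times it, then the intrinsics apply), "world_from_camera" (4x4, takes a point from camera to world coordinates). Camera axes: x right, y up, looking along -z (the intrinsics and any distortion apply to the point x, -y, -z); pixel columns grow to the right and rows downward; lengths in m; the calibration is good to about 2 mm. A picture is of the moment at which its call begins.
- bot.hand_in(): hands the job in; it is judged then, once.
The state is a dict: "t": time; "joint_pos": joint angles; "dq": joint speeds; "joint_efforts": joint torques, N m; "tcp_pos": TCP position; "eef_rot": TCP orientation; "force": force on the tool from outside, world axes, zero at the start; "ft_torque": the same for the moment, N m; "width": finger opening in m; "gripper_force": force on a finger pad.
Only numpy, scipy, OpenCV 4.12 (cv2) and the standard library are available. Lean on these libraries where they do the work, as an engineer would, in place of code of your own. Each camera call takes 0.05 s, during which the arm holds its last target. There are 200 camera calls.

### The job

Three of the waste box's four blue hatches are held up by full bins and one is free: press lightly on the black pads, one hatch after another, to find the hatch that rocks, and do not force one that stays firm. Push the one that rocks down until it is wide open, then leave it open and draw the hand away. Only press and push with the fingertips; leave the ink bottle and the paint tube where they are.

Things in the scene. Friction and masses are not known exactly. Their poses are not given: they have to be found in the camera images.
- waste_box: Wooden waste box for used-up paint tubes, fixed to the table, 140 (its x, depth) x 396 (its y, length) x 100 mm high. Origin at the centre of its underside; x points away from the robot, y left, z up; turned by up to about 0.2 rad. In its top lie four identical blue hatches in a row, flush, at y = +144, +48, -48, -144 mm, each 100 (x, -50 to +50) x 83 (y) x 6 mm.
- hatches (a point): Centre of the box's top, 100 mm above the table. Each hatch tips about a steel rod along y, 30 mm to the robot's side of this centre line: its far 80 mm swing down into the box, its near 20 mm come up. The far rim of the opening is 52 mm beyond the centre line; the fingers can follow the hatch in. Pressed straight down about half-way along the far part it opens in 25 to 45 mm of travel.
- bins (a point): Centre of the box's inner floor, 8 mm above the table. A bin stands under each hatch, hidden from outside. Three are full and carry their hatch from below: it gives less than 2 mm when pressed. One, any of the four, is empty: its hatch gives way to about 2 N on the pad (0.09 N m of friction at the rod, no spring), stays where it is left, and meets a hard stop at 0.8 rad.
- hatch_1 (a joint): Tip angle of hatch 1, left-most, at the box's +y end, rad: 0 flush and shut, grows as its far part goes down, 0.8 at the stop.
- hatch_1_pad (a point): Top centre of the round black rubber pad (24 mm across, 1.5 mm proud) on the far part of hatch 1 (left-most, at the box's +y end), 55 mm beyond its rod, 101.5 mm above the table when shut; it moves with the hatch.
- hatch_2 (a joint): Tip angle of hatch 2, second from the left, rad: 0 flush and shut, grows as its far part goes down, 0.8 at the stop.
- hatch_2_pad (a point): Top centre of the round black rubber pad (24 mm across, 1.5 mm proud) on the far part of hatch 2 (second from the left), 55 mm beyond its rod, 101.5 mm above the table when shut; it moves with the hatch.
- hatch_3 (a joint): Tip angle of hatch 3, third from the left, rad: 0 flush and shut, grows as its far part goes down, 0.8 at the stop.
- hatch_3_pad (a point): Top centre of the round black rubber pad (24 mm across, 1.5 mm proud) on the far part of hatch 3 (third from the left), 55 mm beyond its rod, 101.5 mm above the table when shut; it moves with the hatch.
- hatch_4 (a joint): Tip angle of hatch 4, right-most, rad: 0 flush and shut, grows as its far part goes down, 0.8 at the stop.
- hatch_4_pad (a point): Top centre of the round black rubber pad (24 mm across, 1.5 mm proud) on the far part of hatch 4 (right-most), 55 mm beyond its rod, 101.5 mm above the table when shut; it moves with the hatch.
- ink_bottle: Small blue ink bottle with a black dropper cap, 25 x 26 x 80 mm, standing loose beside the left end of the box; origin at the centre of its underside. Bystander.
- paint_tube: Black and orange paint tube with a white cap lying loose beside the right end of the box, 43 x 116 x 34 mm; origin at the middle of its underside, length along its y. Bystander.

How it is judged:
By the outcome, as a careful person would: the job done as asked, in the order asked, and still so for the second after the job is handed in, with the robot touching nothing.
It also fails if it takes over 51 s, if anything falls off the work surface, if the arm or the gripper's body presses on something with over 40 N, if the wrist force passes 120 N, or if a joint passes its speed limit or range.

## Working session

There is one attempt and no reset: what is moved stays moved. The work goes in short steps, Python scripts to look and compute and a tool call to move; the robot and the scene stay as the last step left them, time stands still between calls to the robot, and variables do not carry over. Pictures are saved under pics/ and viewed, at most 10 in all, crops included, and the job is handed in when it is done.

Besides the shell and the picture viewer there is one more tool, called after "Call:" in YAML: its name, and indented under it one key for each argument. carry_out: Moves the arm, as the interface text tells. Its arguments: {"type":"object","properties":{"gripper":{"type":"array"},"linear":{"type":"array"},"roll":{"type":"array"},"newtons":{"type":"number"}},"required":["gripper","linear","roll"]}

```bash
mkdir -p pics; ls
python3 - <<'E'
from station import bot,get_image
import cv2,numpy as np
s=bot.read_state();print({k:np.round(v,3).tolist() for k,v in s.items()},bot.nose_length)
ims=[]
for n in("scene","side"):
    d=get_image(n);cv2.imwrite(f"pics/{n}0.png",d["img"][:,:,::-1]);np.savez(f"{n}0.npz",**d)
E
```

```text
pics
{'t': 0.0, 'joint_pos': [-83.256, 12.676, 87.526, -0.001, 79.91, -7.227], 'dq': [0.006, -0.048, -0.004, 0.06, -0.01, 0.047], 'joint_efforts': [0.002, -49.689, -38.94, -0.0, 0.011, -0.0], 'tcp_pos': [0.151, -0.606, 0.252], 'eef_rot': [[0.97, 0.241, -0.0], [0.241, -0.97, 0.002], [0.0, -0.002, -1.0]], 'force': [0.12, -0.475, -0.165], 'ft_torque': [-0.012, -0.022, -0.019], 'gripper_force': 0.0, 'width': 0.085} 0.022
```

View pics/scene0.png

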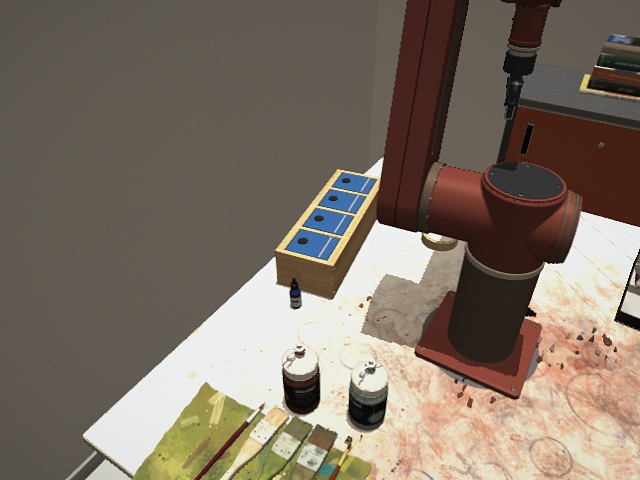

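The scene view shows all four black pads, at about (303,241), (319,218), (333,198) and (346,181). The ink bottle is at (295,295), beside the left end. I'll cast rays onto z=0.1015.

```bash
cat > h.py <<'E'
import numpy as np,cv2
def ray(d,uv,z):
    K=np.array([[d["fx"],0,d["cx"]],[0,d["fy"],d["cy"]],[0,0,1]],float)
    p=np.array(uv,float).reshape(-1,1,2)
    q=cv2.undistortPoints(p,K,np.array([float(d["k1"]),0,0,0]))[:,0]
    T=d["world_from_camera"];v=np.c_[q[:,0],-q[:,1],-np.ones(len(q))]@T[:3,:3].T
    o=T[:3,3];return o+v*((z-o[2])/v[:,2])[:,None]
def pads(d,box=None):
    hsv=cv2.cvtColor(d["img"],cv2.COLOR_RGB2HSV)
    m=cv2.inRange(hsv,(98,90,90),(125,255,255))
    cs,h=cv2.findContours(m,cv2.RETR_CCOMP,cv2.CHAIN_APPROX_NONE)
    out=[]
    for c,hh in zip(cs,h[0]):
        a=cv2.contourArea(c)
        if hh[3]>=0 and a>15:
            M=cv2.moments(c);out.append((M["m10"]/M["m00"],M["m01"]/M["m00"],a))
    return np.array(out),m
E
python3 - <<'E'
from h import *
for n in("scene","side"):
    d=dict(np.load(n+"0.npz"));p,m=pads(d)
    print(n,p.round(1).tolist())
    if len(p): print(ray(d,p[:,:2],.1015).round(4).tolist())
E
```

```text
scene [[302.2, 240.6, 60.5], [318.6, 217.9, 49.5], [332.6, 198.0, 44.0], [345.7, 180.2, 41.5]]
[[0.4194, 0.0171, 0.1015], [0.4347, -0.0779, 0.1015], [0.4509, -0.1718, 0.1015], [0.4657, -0.2667, 0.1015]]
side [[392.3, 287.3, 108.5], [369.8, 260.4, 80.5], [351.8, 238.5, 64.5], [336.9, 220.8, 49.0]]
[[0.4673, -0.2719, 0.1015], [0.4515, -0.1776, 0.1015], [0.436, -0.0825, 0.1015], [0.4202, 0.0111, 0.1015]]
```

View pics/side0.png

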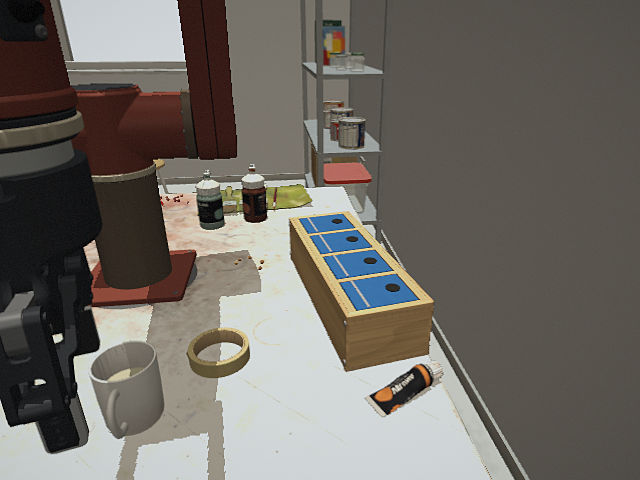

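Hatches 4, 3, 2 and 1 have pads at about (.4665,-.2693), (.4512,-.1747), (.4354,-.0802) and (.4198,.0141). The box yaw is about 9.3°. The side view shows the paint tube at (405,388), clear of the path. I'll shut the fingers and go above pad 4.

Call:
carry_out:
  gripper: [0, 0, 0, 0, 0, 0, 0, 0, 0, 0]
  linear:
    - [0.0276, -0.0179, 0]
    - [0.0276, -0.0179, 0]
    - [0.0276, -0.0179, 0]
    - [0.0276, -0.0179, 0]
    - [0.0276, -0.0179, 0]
    - [0.0276, -0.0179, 0]
    - [0.0276, -0.0179, 0]
    - [0.0276, -0.0179, 0]
    - [0.0276, -0.0179, 0]
    - [0.0276, -0.0179, 0]
  roll: [0, 0, 0, 0, 0, 0, 0, 0, 0, 0]
  newtons: 20

```text
t: 0.93
tcp_pos: [0.3762, -0.3646, 0.2529]
eef_rot: [[0.97, 0.241, -0.0], [0.241, -0.97, 0.001], [-0.0, -0.001, -1.0]]
force: [0.1, -0.7, 0.5]
width: -0.0003
gripper_force: 0.0
```

Call:
carry_out:
  gripper: [0, 0, 0, 0, 0, 0, 0, 0, 0]
  linear:
    - [0.0276, -0.0179, 0]
    - [0.0276, -0.0179, 0]
    - [0.0276, -0.0179, 0]
    - [0.0276, -0.0179, 0]
    - [0, 0, 0.025]
    - [0, 0, 0.025]
    - [0, 0, 0.02]
    - [0, 0, 0]
    - [0, 0, 0]
  roll: [0, 0, 0, 0, 2.4, 2.3, 0, 0, 0]

```text
t: 1.68
tcp_pos: [0.4645, -0.2693, 0.182]
eef_rot: [[0.987, 0.161, -0.003], [0.161, -0.987, 0.002], [-0.002, -0.003, -1.0]]
force: [0.1, -0.1, 1.0]
width: 0.0002
gripper_force: 0.0
```

Run:
```python
from station import bot,get_image
from h import *
s=bot.read_state();print({k:np.round(v,4).tolist() for k,v in s.items() if k in("t","tcp_pos","eef_rot","force","width")})
d=get_image("wrist");cv2.imwrite("pics/w1.png",d["img"][:,:,::-1])
p,m=pads(d);print(p.round(1).tolist());print(ray(d,p[:,:2],.1015).round(4).tolist())
```

```text
{'t': 1.6833, 'tcp_pos': [0.4645, -0.2693, 0.182], 'eef_rot': [[0.9869, 0.1615, -0.0028], [0.1615, -0.9869, 0.0022], [-0.0024, -0.0027, -1.0]], 'force': [0.0537, -0.0702, 0.9634], 'width': 0.0002}
[[159.0, 256.2, 1226.5], [319.7, 256.8, 1335.5]]
[[0.4537, -0.1745, 0.1015], [0.469, -0.2695, 0.1015]]
```

View pics/w1.png

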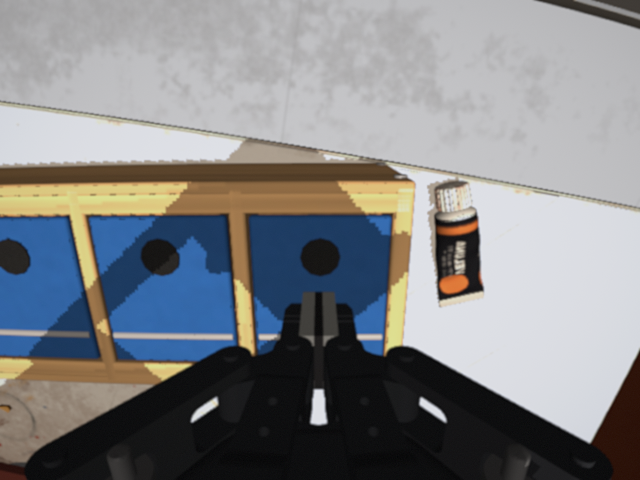

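The wrist view confirms pad 4 at pixel (320,257), about 4 mm beyond the TCP, and the fingertips sit over the hatch. I'll descend to just above it.

Call:
carry_out:
  gripper: [0, 0, 0, 0, 0, 0]
  linear:
    - [0.003, 0, 0.02]
    - [0, 0, 0.02]
    - [0, 0, 0.01]
    - [0, 0, 0.004]
    - [0, 0, 0]
    - [0, 0, 0]
  roll: [0, 0, 0, 0, 0, 0]

```text
t: 2.23
tcp_pos: [0.4688, -0.2702, 0.1305]
eef_rot: [[0.987, 0.161, 0.001], [0.161, -0.987, -0.001], [0.001, 0.001, -1.0]]
force: [0.2, -0.2, 0.2]
width: -0.0005
gripper_force: 0.0
```

Call:
carry_out:
  gripper: [0, 0, 0]
  linear:
    - [0, 0, 0.001]
    - [0, 0, 0.001]
    - [0, 0, 0]
  roll: [0, 0, 0]

```text
t: 2.48
tcp_pos: [0.4686, -0.2699, 0.128]
eef_rot: [[0.987, 0.161, 0.001], [0.161, -0.987, -0.001], [0.001, 0.001, -1.0]]
force: [-0.6, 0.5, 0.6]
width: -0.0
gripper_force: 0.0
```

Expect contact at TCP z≈0.1235.

Call:
carry_out:
  gripper: [0, 0, 0, 0]
  linear:
    - [0, 0, 0.001]
    - [0, 0, 0.001]
    - [0, 0, 0.001]
    - [0, 0, 0]
  roll: [0, 0, 0, 0]

```text
t: 2.82
tcp_pos: [0.4682, -0.2694, 0.124]
eef_rot: [[0.987, 0.161, -0.0], [0.161, -0.987, 0.0], [-0.0, -0.0, -1.0]]
force: [-0.8, -0.4, -0.1]
width: 0.0001
gripper_force: 0.0
```

Call:
carry_out:
  gripper: [0, 0]
  linear:
    - [0, 0, 0.001]
    - [0, 0, 0]
  roll: [0, 0]

```text
t: 2.98
tcp_pos: [0.4683, -0.2696, 0.1237]
eef_rot: [[0.987, 0.161, -0.0], [0.161, -0.987, 0.0], [-0.0, -0.0, -1.0]]
force: [-1.0, 1.3, 4.4]
width: 0.0002
gripper_force: 2.1
```

Call:
carry_out:
  gripper: [0, 0]
  linear:
    - [0, 0, 0.001]
    - [0, 0, 0]
  roll: [0, 0]

```text
t: 3.15
tcp_pos: [0.4684, -0.2696, 0.1236]
eef_rot: [[0.987, 0.161, -0.0], [0.161, -0.987, 0.0], [-0.0, -0.0, -1.0]]
force: [-4.3, 3.4, 11.1]
width: 0.0001
gripper_force: 5.6
```

Hatch 4 stays firm (11 N, no give). On to hatch 3.

Call:
carry_out:
  gripper: [0, 0, 0, 0, 0, 0, 0, 0, 0]
  linear:
    - [0, 0, -0.02]
    - [0, -0.032, 0]
    - [0, -0.032, 0]
    - [0, -0.032, 0]
    - [0, 0, 0.01]
    - [0, 0, 0.007]
    - [0, 0, 0]
    - [0, 0, 0]
    - [0, 0, 0]
  roll: [0, 0, 0, 0, 0, 0, 0, 0, 0]

```text
t: 3.9
tcp_pos: [0.453, -0.1758, 0.1253]
eef_rot: [[0.987, 0.16, -0.0], [0.16, -0.987, -0.0], [-0.0, 0.0, -1.0]]
force: [0.3, -0.2, -1.0]
width: -0.0
gripper_force: 0.0
```

Call:
carry_out:
  gripper: [0, 0, 0]
  linear:
    - [0, 0, 0.001]
    - [0, 0, 0.001]
    - [0, 0, 0]
  roll: [0, 0, 0]

```text
t: 4.15
tcp_pos: [0.4531, -0.1756, 0.1237]
eef_rot: [[0.987, 0.16, 0.0], [0.16, -0.987, -0.001], [0.0, 0.001, -1.0]]
force: [-1.2, -0.8, 1.8]
width: 0.0
gripper_force: 1.3
```

Call:
carry_out:
  gripper: [0, 0]
  linear:
    - [0, 0, 0.001]
    - [0, 0, 0]
  roll: [0, 0]

```text
t: 4.32
tcp_pos: [0.4531, -0.1756, 0.1236]
eef_rot: [[0.987, 0.161, 0.0], [0.161, -0.987, -0.001], [0.0, 0.001, -1.0]]
force: [-4.1, 0.9, 10.5]
width: 0.0002
gripper_force: 5.2
```

Hatch 3 is firm too (10.5 N). On to hatch 2.

Call:
carry_out:
  gripper: [0, 0, 0, 0, 0, 0, 0, 0, 0]
  linear:
    - [0, 0, -0.02]
    - [0, -0.032, 0]
    - [0, -0.032, 0]
    - [0, -0.032, 0]
    - [0, 0, 0.01]
    - [0, 0, 0.007]
    - [0, 0, 0]
    - [0, 0, 0]
    - [0, 0, 0]
  roll: [0, 0, 0, 0, 0, 0, 0, 0, 0]

```text
t: 5.07
tcp_pos: [0.4375, -0.081, 0.1253]
eef_rot: [[0.987, 0.16, -0.0], [0.16, -0.987, -0.0], [-0.0, 0.0, -1.0]]
force: [-1.2, -0.9, 0.3]
width: -0.0001
gripper_force: 0.0
```

Call:
carry_out:
  gripper: [0, 0, 0]
  linear:
    - [0, 0, 0.001]
    - [0, 0, 0.001]
    - [0, 0, 0]
  roll: [0, 0, 0]

```text
t: 5.32
tcp_pos: [0.4377, -0.0808, 0.1237]
eef_rot: [[0.987, 0.16, 0.0], [0.16, -0.987, -0.001], [0.0, 0.001, -1.0]]
force: [-1.0, -0.5, 2.9]
width: -0.0006
gripper_force: 1.4
```

Call:
carry_out:
  gripper: [0, 0]
  linear:
    - [0, 0, 0.001]
    - [0, 0, 0]
  roll: [0, 0]

```text
t: 5.48
tcp_pos: [0.4377, -0.0808, 0.1236]
eef_rot: [[0.987, 0.161, 0.0], [0.161, -0.987, -0.001], [0.0, 0.001, -1.0]]
force: [-4.7, -1.2, 10.7]
width: -0.0003
gripper_force: 5.7
```

Hatch 2 is firm. On to hatch 1, which I'll still test lightly first.

Call:
carry_out:
  gripper: [0, 0, 0, 0, 0, 0, 0, 0, 0]
  linear:
    - [0, 0, -0.02]
    - [0, -0.032, 0]
    - [0, -0.032, 0]
    - [0, -0.032, 0]
    - [0, 0, 0.01]
    - [0, 0, 0.007]
    - [0, 0, 0]
    - [0, 0, 0]
    - [0, 0, 0]
  roll: [0, 0, 0, 0, 0, 0, 0, 0, 0]

```text
t: 6.23
tcp_pos: [0.4221, 0.0137, 0.1253]
eef_rot: [[0.987, 0.16, -0.0], [0.16, -0.987, -0.0], [-0.0, 0.0, -1.0]]
force: [-0.9, 0.9, 0.7]
width: -0.0001
gripper_force: 0.0
```

Call:
carry_out:
  gripper: [0, 0, 0]
  linear:
    - [0, 0, 0.001]
    - [0, 0, 0.001]
    - [0, 0, 0]
  roll: [0, 0, 0]

```text
t: 6.48
tcp_pos: [0.4222, 0.0141, 0.1234]
eef_rot: [[0.987, 0.16, 0.0], [0.16, -0.987, -0.0], [0.0, 0.0, -1.0]]
force: [-0.4, 0.7, 0.4]
width: -0.0
gripper_force: 0.0
```

Call:
carry_out:
  gripper: [0, 0]
  linear:
    - [0, 0, 0.001]
    - [0, 0, 0]
  roll: [0, 0]

```text
t: 6.65
tcp_pos: [0.4222, 0.0144, 0.1224]
eef_rot: [[0.987, 0.161, 0.0], [0.161, -0.987, -0.0], [0.0, 0.0, -1.0]]
force: [-0.3, 0.3, 0.6]
width: -0.0001
gripper_force: 0.3
```

Hatch 1 gives way. I'll press on, moderately.

Call:
carry_out:
  gripper: [0, 0, 0, 0, 0]
  linear:
    - [0, 0, 0.001]
    - [0, 0, 0.001]
    - [0, 0, 0.001]
    - [0, 0, 0.001]
    - [0, 0, 0]
  roll: [0, 0, 0, 0, 0]

```text
t: 7.07
tcp_pos: [0.422, 0.0147, 0.1182]
eef_rot: [[0.987, 0.161, 0.0], [0.161, -0.987, 0.0], [0.0, -0.0, -1.0]]
force: [1.6, 0.6, 0.6]
width: 0.0001
gripper_force: 0.5
```

Call:
carry_out:
  gripper: [0, 0, 0, 0, 0, 0, 0, 0]
  linear:
    - [0, 0, 0.003]
    - [0, 0, 0.003]
    - [0, 0, 0.003]
    - [0, 0, 0.003]
    - [0, 0, 0.003]
    - [0, 0, 0.003]
    - [0, 0, 0.003]
    - [0, 0, 0]
  roll: [0, 0, 0, 0, 0, 0, 0, 0]

```text
t: 7.73
tcp_pos: [0.4216, 0.0147, 0.0966]
eef_rot: [[0.987, 0.161, -0.001], [0.161, -0.987, 0.0], [-0.001, -0.0, -1.0]]
force: [0.9, 0.4, 0.2]
width: -0.0001
gripper_force: 0.0
```

Call:
carry_out:
  gripper: [0, 0, 0, 0, 0]
  linear:
    - [0, 0, 0.002]
    - [0, 0, 0.002]
    - [0, 0, 0.002]
    - [0, 0, 0.002]
    - [0, 0, 0]
  roll: [0, 0, 0, 0, 0]

```text
t: 8.15
tcp_pos: [0.4218, 0.0147, 0.0889]
eef_rot: [[0.987, 0.161, -0.0], [0.161, -0.987, -0.0], [-0.0, -0.0, -1.0]]
force: [0.1, -1.5, 0.1]
width: 0.0001
gripper_force: 0.1
```

Call:
carry_out:
  gripper: [0, 0, 0, 0]
  linear:
    - [0, 0, 0.002]
    - [0, 0, 0.002]
    - [0, 0, 0.002]
    - [0, 0, 0]
  roll: [0, 0, 0, 0]

```text
t: 8.48
tcp_pos: [0.4217, 0.0147, 0.0829]
eef_rot: [[0.987, 0.161, -0.0], [0.161, -0.987, 0.0], [-0.0, -0.0, -1.0]]
force: [0.4, 0.4, 0.6]
width: -0.0001
gripper_force: 0.1
```

Call:
carry_out:
  gripper: [0, 0, 0]
  linear:
    - [0, 0, 0.001]
    - [0, 0, 0.001]
    - [0, 0, 0]
  roll: [0, 0, 0]

```text
t: 8.73
tcp_pos: [0.4219, 0.0147, 0.0811]
eef_rot: [[0.987, 0.161, -0.0], [0.161, -0.987, 0.0], [-0.0, -0.0, -1.0]]
force: [-0.1, -0.6, 0.1]
width: -0.0003
gripper_force: 0.2
```

Call:
carry_out:
  gripper: [0, 0, 0]
  linear:
    - [0, 0, 0.001]
    - [0, 0, 0.001]
    - [0, 0, 0]
  roll: [0, 0, 0]

```text
t: 8.98
tcp_pos: [0.4219, 0.0147, 0.0792]
eef_rot: [[0.987, 0.161, -0.0], [0.161, -0.987, -0.0], [-0.0, 0.0, -1.0]]
force: [0.7, 0.3, 0.2]
width: 0.0003
gripper_force: 0.2
```

Run:
```python
from station import bot,get_image
from h import *
print(bot.read_state()["force"])
o=[]
for n,(u,v) in(("scene",(302,235)),("side",(345,225))):
    d=get_image(n);o.append(cv2.resize(d["img"][v-60:v+60,u-60:u+60,::-1],(400,400)))
cv2.imwrite("pics/c2.png",np.hstack(o))
```

```text
[0.67971597 0.31634269 0.2362778 ]
```

View pics/c2.png

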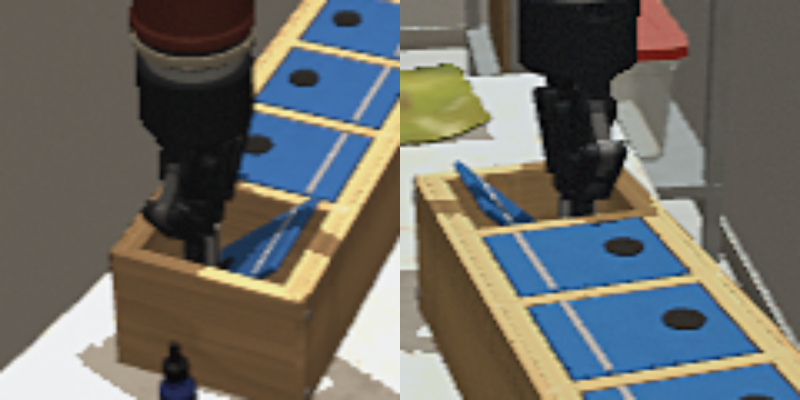

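Both views show hatch 1 tipped deep into the box with its near edge up and the fingers inside, clear of the rims. The bottle is undisturbed. I'll go on gently to the stop.

Call:
carry_out:
  gripper: [0, 0, 0, 0]
  linear:
    - [0, 0, 0.001]
    - [0, 0, 0.001]
    - [0, 0, 0.001]
    - [0, 0, 0]
  roll: [0, 0, 0, 0]

```text
t: 9.42
tcp_pos: [0.4219, 0.0147, 0.0761]
eef_rot: [[0.987, 0.161, -0.0], [0.161, -0.987, -0.0], [-0.0, 0.0, -1.0]]
force: [0.2, -0.0, 0.4]
width: -0.0
gripper_force: 0.2
```

Call:
carry_out:
  gripper: [0, 0, 0]
  linear:
    - [0, 0, 0.001]
    - [0, 0, 0.001]
    - [0, 0, 0]
  roll: [0, 0, 0]

```text
t: 9.67
tcp_pos: [0.4225, 0.0147, 0.0746]
eef_rot: [[0.987, 0.161, 0.001], [0.161, -0.987, 0.0], [0.001, 0.0, -1.0]]
force: [1.7, -0.1, 1.9]
width: -0.0001
gripper_force: 1.4
```

Call:
carry_out:
  gripper: [0, 0]
  linear:
    - [0, 0, 0.001]
    - [0, 0, 0]
  roll: [0, 0]

```text
t: 9.83
tcp_pos: [0.423, 0.0146, 0.074]
eef_rot: [[0.987, 0.161, 0.002], [0.161, -0.987, -0.0], [0.002, 0.0, -1.0]]
force: [0.7, 1.0, 4.8]
width: -0.0001
gripper_force: 2.4
```

Force is rising and sideways slip has begun, so the hatch is at the stop. I'll draw straight up.

Call:
carry_out:
  gripper: [0, 0, 0, 0, 0, 0, 0, 0, 0, 0]
  linear:
    - [0, 0, -0.005]
    - [0, 0, -0.01]
    - [0, 0, -0.015]
    - [0, 0, -0.02]
    - [0, 0, -0.03]
    - [0, 0, -0.03]
    - [0, 0, -0.03]
    - [0, 0, -0.02]
    - [0, 0, 0]
    - [0, 0, 0]
  roll: [0, 0, 0, 0, 0, 0, 0, 0, 0, 0]

```text
t: 10.67
tcp_pos: [0.4224, 0.0146, 0.2349]
eef_rot: [[0.987, 0.161, 0.003], [0.161, -0.987, -0.001], [0.003, 0.001, -1.0]]
force: [0.4, 0.7, -0.3]
width: 0.0002
gripper_force: 0.0
```

Run:
```python
from station import bot,get_image
from h import *
print(bot.read_state()["force"],bot.read_state()["tcp_pos"])
o=[]
for n,(u,v) in(("scene",(302,235)),("side",(345,225))):
    d=get_image(n);o.append(cv2.resize(d["img"][v-60:v+90,u-60:u+60,::-1],(400,500)))
cv2.imwrite("pics/c3.png",np.hstack(o))
```

```text
[ 0.42159397  0.71920953 -0.33776668] [0.42237761 0.01458042 0.23486744]
```

View pics/c3.png

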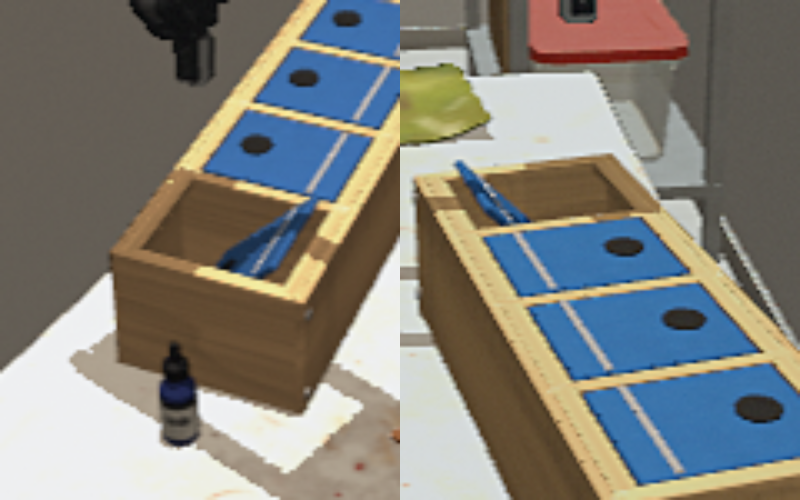

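Both views show hatch 1 wide open, hatches 2–4 flush, the bottle standing and the hand clear.

```bash
python3 -c "
from station import bot
print(bot.hand_in())"
```

```text
the job is handed in; nothing more can be done
None
```

Hatch 1 (left-most) was the one that rocked; it is pushed open to its stop and left open, hatches 2–4 stayed firm under about 11 N and are shut, the hand is clear, and the job is handed in.

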